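# Peg the sash joint and hold the loupe over it in focus

## Task

One of the four peg holes in the window sash is empty: push one of the pale spare pegs fully home in it and let it go. Then pick up the black lighted loupe and hold it level, with its lens straight above the peg you have just fitted and at the height of the red collar on the focus post; finish while still holding it there, steady and touching nothing else, and leave the other things on the bench where they are.

Things in the scene. Friction and masses are not known exactly. Their poses are not given: they have to be found in the camera images.
- sash: Small wooden window sash lying flat, fixed to the bench, top face 40 above the bench. Origin: under the centre of its near stile, the 70 wide (x) by 340 long (y) bar that holds the four peg holes. x points across the bars to a second, equal stile whose centre line is 180 away; z up. (Sizes in mm.)
- hole0 (a point): Peg hole 0 in the near stile: centre of its mouth, on the stile's top face. Round, 19 across, 28 deep, flat bottom, 3 chamfer at the mouth; the four holes are 70 apart in a row along the sash's y. Three hold old pegs, one is empty; which one varies.
- hole1 (a point): Peg hole 1 in the near stile: centre of its mouth, on the stile's top face. Round, 19 across, 28 deep, flat bottom, 3 chamfer at the mouth; the four holes are 70 apart in a row along the sash's y. Three hold old pegs, one is empty; which one varies.
- hole2 (a point): Peg hole 2 in the near stile: centre of its mouth, on the stile's top face. Round, 19 across, 28 deep, flat bottom, 3 chamfer at the mouth; the four holes are 70 apart in a row along the sash's y. Three hold old pegs, one is empty; which one varies.
- hole3 (a point): Peg hole 3 in the near stile: centre of its mouth, on the stile's top face. Round, 19 across, 28 deep, flat bottom, 3 chamfer at the mouth; the four holes are 70 apart in a row along the sash's y. Three hold old pegs, one is empty; which one varies.
- oldpeg_a_mid (a point): Middle of an old, white-painted peg glued in one of the holes (immovable): 16 across, 70 long, standing 42 proud of the stile, so this point is 7 above the stile's top face.
- oldpeg_b_mid (a point): Middle of an old, white-painted peg glued in one of the holes (immovable): 16 across, 70 long, standing 42 proud of the stile, so this point is 7 above the stile's top face.
- oldpeg_c_mid (a point): Middle of an old, white-painted peg glued in one of the holes (immovable): 16 across, 70 long, standing 42 proud of the stile, so this point is 7 above the stile's top face.
- spare1_mid (a point): Middle of a pale loose spare peg, at half its length: upright round wooden peg, 16 across, 70 long, foot chamfered by 2 to 3, about 20 g. It stands in the blue block, 50 proud of the block's top face (30 above the bench), in a hole 20 deep and 19 across. Fully seated in the sash, this middle is 7 above the mouth of the hole. z along the peg, up.
- spare2_mid (a point): Middle of a pale loose spare peg, at half its length: upright round wooden peg, 16 across, 70 long, foot chamfered by 2 to 3, about 20 g. It stands in the blue block, 50 proud of the block's top face (30 above the bench), in a hole 20 deep and 19 across. Fully seated in the sash, this middle is 7 above the mouth of the hole. z along the peg, up.
- spare1: The same spare peg; origin at its foot.
- spare2: The same spare peg; origin at its foot.
- rack: Blue wooden block, 60 (x) by 130 (y) by 30 high, fixed to the bench, holding the two spare pegs 64 apart along its y. Origin under its centre.
- lens (a point): Centre of the loupe's lens at mid-thickness. The loupe is a black lighted hand magnifier of about 150 g: round rim 70 across and 14 thick, straight handle 22 wide and 32 high. x points from the handle to the lens, z is the lens axis, up as it lies; lens centre and handle centre line are at the same height, 16 above the bench at the start.
- loupe_handle (a point): The place to grip the loupe's handle, close to its centre of mass: on the handle's centre line, 75 behind the lens centre (-x of the loupe). The handle runs from 35 to 145 behind the lens centre; it is 22 wide, 32 high, this point at half its height, and lies flat on the bench at the start. Same axes as the lens.
- loupe: The same loupe; origin 16 under the lens centre.
- mark (a point): Middle of the red collar (26 across, 10 high) on the focus post: its height is the focal height for the lens. Between 90 and 140 above the sash's top face; it varies. Fixed.
- post: Thin aluminium focus post, 10 across, 187 high, with a foot 44 across, standing fixed on the far stile of the sash, 180 from the row of holes. Origin at its underside.
- glue: Bystander: white glue bottle with orange cap, 60 across, 170 high. Origin at its underside.
- tin: Bystander: green and silver putty tin, 74 across, 75 high. Origin at its underside.
- tape: Bystander: yellow tape ring lying flat, 90 across, 25 high. Origin at its underside.
- sanding_block: Bystander: cork sanding block with red underside, 80 x 50 x 30 high. Origin at its underside.
- brush: Bystander: brush with a pale wooden handle, lying flat. Origin at its underside.
- screwdriver: Bystander: screwdriver with a blue handle, lying flat. Origin at its underside.
Not all that is in view belongs to the job. What is shaped like the spare1 but pink or yellow is not meant. Leave any green or orange look-alike of the spare2 alone.

How it is judged (in metres and radians):
On the way:
1. a spare peg is fully home in the empty hole and released (((horizontal distance between spare1_mid and hole0 below 0.006 m and z of spare1_mid in the frame of hole0 below 0.012 m and angle between spare1_mid's own z axis and vertical below 0.15 rad and contact force between the fingers and spare1 below 0.1 N) or (horizontal distance between spare1_mid and hole1 below 0.006 m and z of spare1_mid in the frame of hole1 below 0.012 m and angle between spare1_mid's own z axis and vertical below 0.15 rad and contact force between the fingers and spare1 below 0.1 N) or (horizontal distance between spare1_mid and hole2 below 0.006 m and z of spare1_mid in the frame of hole2 below 0.012 m and angle between spare1_mid's own z axis and vertical below 0.15 rad and contact force between the fingers and spare1 below 0.1 N) or (horizontal distance between spare1_mid and hole3 below 0.006 m and z of spare1_mid in the frame of hole3 below 0.012 m and angle between spare1_mid's own z axis and vertical below 0.15 rad and contact force between the fingers and spare1 below 0.1 N) or (horizontal distance between spare2_mid and hole0 below 0.006 m and z of spare2_mid in the frame of hole0 below 0.012 m and angle between spare2_mid's own z axis and vertical below 0.15 rad and contact force between the fingers and spare2 below 0.1 N) or (horizontal distance between spare2_mid and hole1 below 0.006 m and z of spare2_mid in the frame of hole1 below 0.012 m and angle between spare2_mid's own z axis and vertical below 0.15 rad and contact force between the fingers and spare2 below 0.1 N) or (horizontal distance between spare2_mid and hole2 below 0.006 m and z of spare2_mid in the frame of hole2 below 0.012 m and angle between spare2_mid's own z axis and vertical below 0.15 rad and contact force between the fingers and spare2 below 0.1 N) or (horizontal distance between spare2_mid and hole3 below 0.006 m and z of spare2_mid in the frame of hole3 below 0.012 m and angle between spare2_mid's own z axis and vertical below 0.15 rad and contact force between the fingers and spare2 below 0.1 N))), for 0.2 s.
At the end, for the whole second after the job is handed in: Spare peg released in the empty hole: within 6 mm of its centre, within 5 mm of fully down, leaning under 0.15 rad. Loupe in the gripper, under 20 mm/s, lens centre within 12 mm of above that peg and 8 mm of the collar height, level within 0.1 rad, touching neither sash, spares nor post (((horizontal distance between spare1_mid and hole0 below 0.006 m and z of spare1_mid in the frame of hole0 below 0.012 m and angle between spare1_mid's own z axis and vertical below 0.15 rad and contact force between the fingers and spare1 below 0.1 N and horizontal distance between lens and spare1_mid below 0.012 m) or (horizontal distance between spare1_mid and hole1 below 0.006 m and z of spare1_mid in the frame of hole1 below 0.012 m and angle between spare1_mid's own z axis and vertical below 0.15 rad and contact force between the fingers and spare1 below 0.1 N and horizontal distance between lens and spare1_mid below 0.012 m) or (horizontal distance between spare1_mid and hole2 below 0.006 m and z of spare1_mid in the frame of hole2 below 0.012 m and angle between spare1_mid's own z axis and vertical below 0.15 rad and contact force between the fingers and spare1 below 0.1 N and horizontal distance between lens and spare1_mid below 0.012 m) or (horizontal distance between spare1_mid and hole3 below 0.006 m and z of spare1_mid in the frame of hole3 below 0.012 m and angle between spare1_mid's own z axis and vertical below 0.15 rad and contact force between the fingers and spare1 below 0.1 N and horizontal distance between lens and spare1_mid below 0.012 m) or (horizontal distance between spare2_mid and hole0 below 0.006 m and z of spare2_mid in the frame of hole0 below 0.012 m and angle between spare2_mid's own z axis and vertical below 0.15 rad and contact force between the fingers and spare2 below 0.1 N and horizontal distance between lens and spare2_mid below 0.012 m) or (horizontal distance between spare2_mid and hole1 below 0.006 m and z of spare2_mid in the frame of hole1 below 0.012 m and angle between spare2_mid's own z axis and vertical below 0.15 rad and contact force between the fingers and spare2 below 0.1 N and horizontal distance between lens and spare2_mid below 0.012 m) or (horizontal distance between spare2_mid and hole2 below 0.006 m and z of spare2_mid in the frame of hole2 below 0.012 m and angle between spare2_mid's own z axis and vertical below 0.15 rad and contact force between the fingers and spare2 below 0.1 N and horizontal distance between lens and spare2_mid below 0.012 m) or (horizontal distance between spare2_mid and hole3 below 0.006 m and z of spare2_mid in the frame of hole3 below 0.012 m and angle between spare2_mid's own z axis and vertical below 0.15 rad and contact force between the fingers and spare2 below 0.1 N and horizontal distance between lens and spare2_mid below 0.012 m)) and z of lens in the frame of mark between -0.008 and 0.008 m and angle between lens's own z axis and vertical below 0.1 rad and linear speed of loupe below 0.02 m/s and contact force between the fingers and loupe above 1 N and contact force between loupe and sash below 0.1 N and contact force between loupe and post below 0.1 N and contact force between loupe and spare1 below 0.1 N and contact force between loupe and spare2 below 0.1 N); the arm keeps its last pose, push and grip.
It fails at once if a bystander is moved by more than 30 mm (distance of any of glue, tin, tape, sanding_block, brush, screwdriver from where it was at the start of the episode above 0.03 m).
It fails at once if both spare pegs are taken from the block (only one is needed) (distance of each of spare1, spare2 from where it was at the start of the episode above 0.04 m).
It also fails if it takes over 54 s, if anything falls off the work surface, if the arm or the gripper's body presses on something with over 40 N, if the wrist force passes 120 N, or if a joint passes its speed limit or range.

## Robot

A 6-joint arm with a two-finger parallel gripper is mounted at the origin on the work surface. World frame = base frame: x ahead of the robot, y to its left, z up, the work surface at z = 0. Lengths are in mm, angles in rad, forces in N, time in s.
With the tool pointing down it reaches from about 350 to 875 mm from the base axis. Payload 4.2 kg.
Tool frame: the origin (TCP) lies between the finger pads; the fingertips stand 11 mm ahead of it and the grasp point (between the pads) lies 8 mm behind it; z points along the fingers, y is the direction in which the jaws open and shut (so a half turn about z gives the same grasp; the last joint's range is limited). The gripper opens to 85 mm and grips with 20 to 120 N. Pads are 22 mm wide; open, the fingers measure 114 mm over their backs; the gripper's body (76 mm by 85 mm) begins 54 mm behind the grasp point. The pads swing forward as they close: fully open they stand 13 mm farther back than shut.
Start: joints at [-0.883, 0.385, 0.008, 0, -1.194, -0.259], TCP at [259.875, -568.388, 242.312] pointing down, gripper open.
Joint ranges: [-3.14, 3.14], [-1.21, 2.06], [-1.07, 1.41], [-3.16, 2.05], [-2.99, -0.16], [-3.1, 3.1]. Speed limits (rad/s): [2.79, 2.79, 3.14, 3.14, 3.14, 3.14].

## Interface

Orientations are given as a unit quaternion [x, y, z, w].
In Python, from bench import * gives the robot as it stands.
- The arm moves only by the tool servo_tool, never from a script. Its argument "rows" is a list of rows, each a list of 7 numbers: the opening, from 0 (shut) to 1 (fully open), then the shift along the tool's x, y, z in cm, then the turn, a rotation vector about the tool's x, y, z in degrees. A call has 1 to 12 rows; each row shifts and turns the commanded pose from where the row before left it, along the tool's axes as they then stand; what a row does not reach is not made up. A row lasts 1/10 s, in which the tool goes at most 50 mm and 8.59 degrees, less where a joint would pass 70% of its speed; a pose out of reach is approached as far as the arm can. A call is refused whole if a number of a shift passes 5 or a number of a turn 8.59, either way. A call with a gripper value outside its range is refused whole. The fingers move at their own pace and stop on an object; the grip force is fixed at half the most. Time passes only in rows, so rows that do not move let the fingers close. It gives the time, the measured TCP pose, the force and the opening at its end, in the units of the state.
- read_state(): the state, without advancing time (a new reading comes with each control period).
- get_image(name): name is "side" or "top" or "wrist"; returns a dict with "image" (384x512x3 uint8, red, green, blue), "mtx" (3x3 intrinsics, pixels), "k1" (the pictures are not rectified: a ray, as slopes to the right and down, at radius r is drawn at 1 + k1 r^2 times it, then the intrinsics apply), "extrinsics" (4x4, takes a point from camera to world coordinates). Camera axes: x right, y up, looking along -z (the intrinsics and any distortion apply to the point x, -y, -z); pixel columns grow to the right and rows downward; lengths in mm; the calibration is good to about 2 mm. A picture is of the moment at which its call begins. There is no depth.
- job_done(): hands the job in, once; it reports no verdict.
The state is a dict: "clock": time; "joints": joint angles; "joint_vel": joint speeds; "joint_efforts": joint torques, N m; "position": TCP position; "ee_rot": TCP orientation; "contact_force": force on the tool from outside, world axes, zero at the start; "wrist_torque": the same for the moment, N m; "gripper_width": finger opening in mm.
Only numpy, scipy, OpenCV 4.12 (cv2) and the standard library are available. Lean on these libraries where they do the work, as an engineer would, in place of code of your own. Each camera call takes 0.05 s, during which the arm holds its last target. There are 200 camera calls.

## Working session

There is one attempt and no reset: what is moved stays moved. The work goes in short steps, Python scripts to look and compute and a tool call to move; the robot and the scene stay as the last step left them, time stands still between calls to the robot, and variables do not carry over. Pictures are saved under pics/ and viewed, about 8 in all and at most 12, crops included, and the job is handed in when it is done.

Besides the shell and the picture viewer there is one more tool, called after ">>>" by a JSON object that holds its "op" and its "data", one argument or row to a line. servo_tool: Moves the arm, as the interface text tells. Its arguments: {"type":"object","properties":{"rows":{"type":"array","items":{"type":"array","items":{"type":"number"}}}},"required":["rows"]}

```bash
mkdir -p pics; cat > h.py <<'E'
from bench import *
import numpy as np, cv2, json
from scipy.spatial.transform import Rotation as R
def shot(n, f=None):
    d=get_image(n); im=cv2.cvtColor(np.asarray(d["image"]),cv2.COLOR_RGB2BGR)
    if f:
        cv2.imwrite(f"pics/{f}.png",im); np.savez(f"pics/{f}.npz",im=im,mtx=d["mtx"],k1=d["k1"],E=d["extrinsics"])
    return dict(im=im,mtx=np.array(d["mtx"]),k1=float(d["k1"]),E=np.array(d["extrinsics"]))
def load(f):
    z=np.load(f"pics/{f}.npz"); return dict(im=z["im"],mtx=z["mtx"],k1=float(z["k1"]),E=z["E"])
def ray(c,u,v):
    D=np.array([c["k1"],0,0,0,0.]); p=cv2.undistortPoints(np.array([[[u,v]]],float),c["mtx"],D)[0,0]
    E=c["E"]; d=E[:3,:3]@np.array([p[0],-p[1],-1]); return E[:3,3],d/np.linalg.norm(d)
def onz(c,u,v,z):
    o,d=ray(c,u,v); return o+d*(z-o[2])/d[2]
def two(c1,p1,c2,p2):
    o1,d1=ray(c1,*p1); o2,d2=ray(c2,*p2)
    t=np.linalg.lstsq(np.c_[d1,-d2],o2-o1,rcond=None)[0]
    a=o1+t[0]*d1; b=o2+t[1]*d2; return (a+b)/2,np.linalg.norm(a-b)
def proj(c,P):
    E=c["E"]; q=E[:3,:3].T@(np.asarray(P,float)-E[:3,3]); x,y=q[0]/-q[2],-q[1]/-q[2]
    s=1+c["k1"]*(x*x+y*y); return (c["mtx"]@[x*s,y*s,1])[:2]
E
python3 - <<'E'
from h import *
ims=[]
for n in ("top","side","wrist"):
    c=shot(n,n+"0"); print(n,c["k1"],c["mtx"].round(1).tolist(),c["E"].round(3).tolist()); 
t=cv2.hconcat([load("top0")["im"]]); 
cv2.imwrite("pics/top_v.png",cv2.resize(load("top0")["im"],(800,600),interpolation=cv2.INTER_CUBIC))
cv2.imwrite("pics/side_v.png",cv2.resize(load("side0")["im"],(800,600),interpolation=cv2.INTER_CUBIC))
print(read_state())
E
```

```text
top -0.04758330690373276 [[460.7, 0.0, 254.0], [0.0, 460.7, 191.2], [0.0, 0.0, 1.0]] [[0.013, 0.997, -0.082, 437.557], [-1.0, 0.013, -0.007, 32.407], [-0.006, 0.083, 0.997, 1760.345], [0.0, 0.0, 0.0, 1.0]]
side 0.049016739444269854 [[402.0, 0.0, 255.2], [0.0, 402.0, 191.8], [0.0, 0.0, 1.0]] [[0.998, 0.041, -0.047, 528.712], [-0.061, 0.535, -0.843, -993.371], [-0.009, 0.844, 0.536, 766.892], [0.0, 0.0, 0.0, 1.0]]
wrist -0.05113418561517118 [[276.5, 0.0, 256.4], [0.0, 276.5, 186.3], [0.0, 0.0, 1.0]] [[-0.416, -0.861, -0.293, 183.936], [0.909, -0.393, -0.137, -603.302], [0.003, -0.323, 0.946, 373.442], [0.0, 0.0, 0.0, 1.0]]
{'clock': 0.15, 'joints': array([-8.83383238e-01,  3.85367298e-01,  6.91149632e-03, -3.94306734e-04,
       -1.19403724e+00, -2.58614140e-01]), 'joint_vel': array([-6.49154456e-04, -1.70431265e-03,  3.08311431e-03,  2.85253956e-03,
        3.56433225e-05, -1.20984958e-03]), 'joint_efforts': array([-3.60694467e-04, -3.92679048e+01,  1.88581288e+01,  4.18852329e+00,
       -3.38322032e-03, -1.16362736e-05]), 'position': array([ 259.70086794, -567.99437281,  241.46316794]), 'ee_rot': array([-2.12689584e-01,  9.77119434e-01,  8.38696177e-04, -2.23345367e-04]), 'contact_force': array([-0.29667772,  0.08938598, -0.1217565 ]), 'wrist_torque': array([-0.00743808,  0.02293592, -0.00689055]), 'gripper_width': 85.82477093837184}
```

View pics/top_v.png

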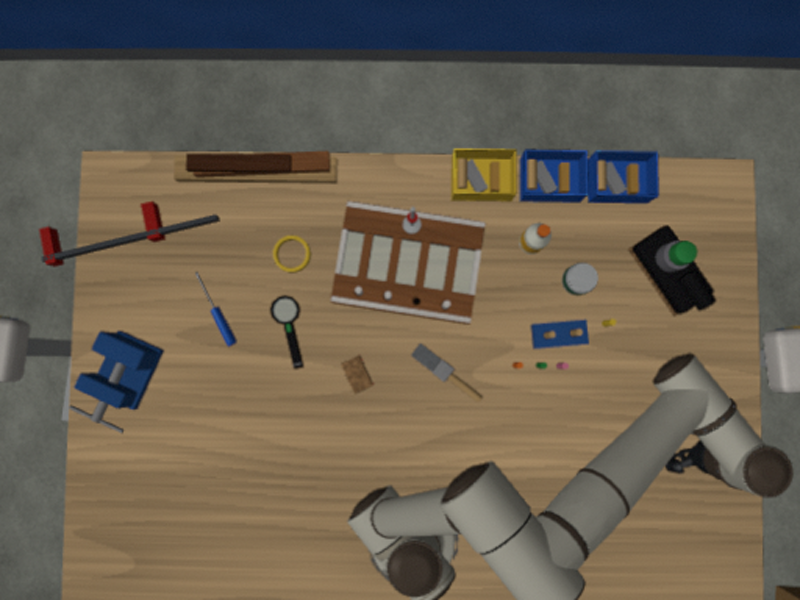

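View pics/side_v.png

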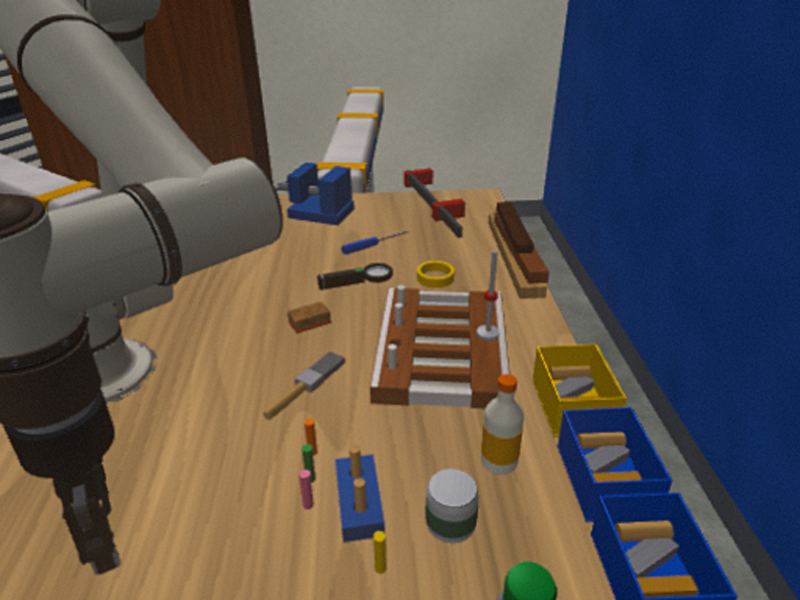

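Top view, 800-px scale. The sash has old pegs at (358,290), (388,295) and (447,304), and the empty hole is at (417,301). The post and collar are at (412,220), and the loupe lens is at (285,310) with its handle running to (297,365).

What could be taken for a spare peg:
- **Pale pegs in the blue block:** (549,335) and (577,332). These are the ones wanted.
- **Loose look-alikes:** orange (518,365), green (541,365), pink (562,365), yellow (609,323).
- **Sticks in the bins:** orange and tan, around (465,173) to (632,177).

I choose between the two pegs in the block.

```bash
python3 - <<'E'
from h import *
t=load("top0"); s=load("side0")
def blobs(c,lo,hi,box,mn=3):
    x0,y0,x1,y1=[int(a*.64) for a in box]; hsv=cv2.cvtColor(c["im"],cv2.COLOR_BGR2HSV)[y0:y1,x0:x1]
    m=cv2.inRange(hsv,lo,hi); n,l,st,ce=cv2.connectedComponentsWithStats(m)
    return [((ce[i]+[x0,y0]).round(1).tolist(),int(st[i,4]),(st[i,:4]+[x0,y0,0,0]).tolist()) for i in range(1,n) if st[i,4]>=mn],m
print("collar top",blobs(t,(0,120,80),(8,255,255),(395,200,430,240))[0])
print("collar side",blobs(s,(0,120,80),(8,255,255),(470,280,510,310))[0])
print("rack",blobs(t,(100,120,60),(125,255,255),(520,310,600,355),20)[0])
m=blobs(t,(100,120,60),(125,255,255),(520,310,600,355),20)[1]
ys,xs=np.nonzero(m); x0,y0=int(520*.64),int(310*.64)
P=np.array([onz(t,x+x0,y+y0,30) for x,y in zip(xs,ys)]); r=cv2.minAreaRect(P[:,:2].astype(np.float32)); print("rackrect",r)
print("old pegs",blobs(t,(0,0,165),(180,60,255),(345,280,470,315))[0])
print("oldpegs side",blobs(s,(0,0,150),(180,60,255),(383,280,410,370))[0])
im=t["im"]
print("spares",blobs(t,(5,40,110),(25,255,255),(535,322,590,345))[0])
print("spares side",blobs(s,(5,40,60),(25,255,255),(345,440,372,515))[0])
for nm,px,z in(("hole",(417,301),40),("lens",(285,310),16),("handle",(291,343),32),("hend",(297,365),32),("sp1",(549,335),80),("sp2",(577,332),80),("p0",(358,290),82),("p1",(388,295),82),("p3",(447,304),82)):
    print(nm,onz(t,px[0]*.64,px[1]*.64,z).round(0))
a=cv2.resize(t["im"][180:225,330:400],None,fx=8,fy=8,interpolation=3); b=cv2.resize(t["im"][120:215,205:315],None,fx=5,fy=5,interpolation=3)
w=np.zeros((a.shape[0]+0,a.shape[1]),np.uint8)
cv2.imwrite("pics/crop.png",a)
cv2.imwrite("pics/wr.png",load("wrist0")["im"])
E
```

```text
collar top [([263.5, 139.4], 23, [260, 137, 7, 6])]
collar side [([313.4, 189.3], 43, [310, 186, 8, 8])]
rack [([357.6, 213.4], 411, [341, 205, 35, 17])]
rackrect ((502.3331604003906, -348.08489990234375), (54.20266342163086, 129.6749267578125), 5.45280122756958)
old pegs []
oldpegs side [([247.4, 200.5], 126, [245, 184, 7, 41]), ([256.3, 183.4], 7, [255, 183, 4, 2]), ([254.5, 194.8], 10, [253, 194, 4, 3]), ([250.7, 221.5], 13, [249, 220, 5, 4])]
spares [([345.5, 206.0], 8, [342, 206, 8, 1]), ([376.0, 209.0], 7, [376, 206, 1, 7]), ([369.9, 212.4], 14, [368, 211, 5, 4]), ([352.5, 213.8], 13, [351, 212, 4, 4])]
spares side [([228.6, 298.8], 421, [220, 281, 18, 47])]
hole [575.  -4.  40.]
lens [551. 316.  16.]
handle [471. 297.  32.]
hend [418. 281.  32.]
sp1 [ 496. -313.   80.]
sp2 [ 504. -378.   80.]
p0 [596. 135.  82.]
p1 [585.  64.  82.]
p3 [566. -74.  82.]
```

View pics/crop.png

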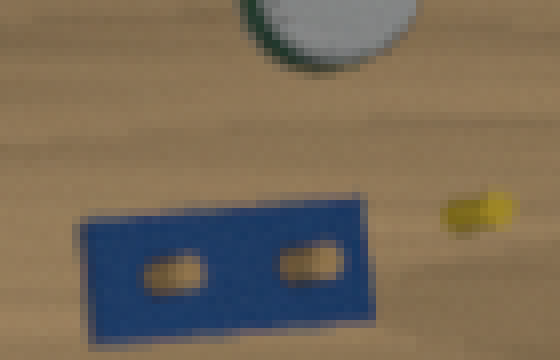

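The crop shows two pale tan pegs in the blue block, with the yellow look-alike standing outside it on the right. I'll use the left spare, at about (496,-313), which is the one farther from the yellow peg. Next I move above it for a close look.

>>> {"op": "servo_tool", "data": {
  "rows": [
    [0.6, -3.2, 1.34, 0.4, 0, 0, 0],
    [0.6, -3.2, 1.34, 0.4, 0, 0, 0],
    [0.6, -3.2, 1.34, 0.4, 0, 0, 0],
    [0.6, -3.2, 1.34, 0.4, 0, 0, 0],
    [0.6, -3.2, 1.34, 0.4, 0, 0, 0],
    [0.6, -3.2, 1.34, 0.4, 0, 0, 0],
    [0.6, -3.2, 1.34, 0.4, 0, 0, 0],
    [0.6, -3.2, 1.34, 0.4, 0, 0, 0],
    [0.6, -3.2, 1.34, 0.4, 0, 0, 0],
    [0.6, -3.2, 1.34, 0.4, 0, 0, 0]
  ]
}}

```text
clock: 1.15
position: [495.8, -312.2, 201.9]
ee_rot: [-0.213, 0.977, 0.0, -0.0]
contact_force: [0.5, -0.2, 0.5]
gripper_width: 51.4
```

>>> {"op": "servo_tool", "data": {
  "rows": [
    [0.6, 0, 0, 0, 0, 0, -8],
    [0.6, 0, 0, 0, 0, 0, -8],
    [0.6, 0, 0, 0, 0, 0, -8],
    [0.6, 0, 0, 0, 0, 0, -8],
    [0.6, 0, 0, 0, 0, 0, -8],
    [0.6, 0, 0, 0, 0, 0, -8],
    [0.6, 0, 0, 0, 0, 0, -8],
    [0.6, 0, 0, 0, 0, 0, -8],
    [0.6, 0, 0, 0, 0, 0, -8],
    [0.6, 0, 0, 0, 0, 0, 0],
    [0.6, 0, 0, 0, 0, 0, 0]
  ]
}}

```text
clock: 2.25
position: [495.1, -313.4, 202.1]
ee_rot: [0.745, -0.667, -0.0, 0.0]
contact_force: [0.7, 0.3, -1.0]
gripper_width: 51.0
```

```bash
python3 - <<'E'
from h import *
t=load("top0"); s=load("side0")
print("collar",two(t,(263.5,139.4),s,(313.4,189.3)))
st=read_state(); print(st["position"],R.from_quat(st["ee_rot"]).as_matrix().round(3).tolist(),st["gripper_width"],st["joints"].round(2))
c=shot("wrist","w1")
E
```

```text
collar (array([758.99692971,  11.67926212, 127.89105216]), np.float64(1.3484835082992304))
[ 495.0615157  -313.38747795  202.06431841] [[0.111, -0.994, -0.0], [-0.994, -0.111, 0.0], [-0.0, 0.0, -1.0]] 50.97239900959606 [-0.29  0.35 -0.15 -0.   -1.07  0.4 ]
```

View pics/w1.png

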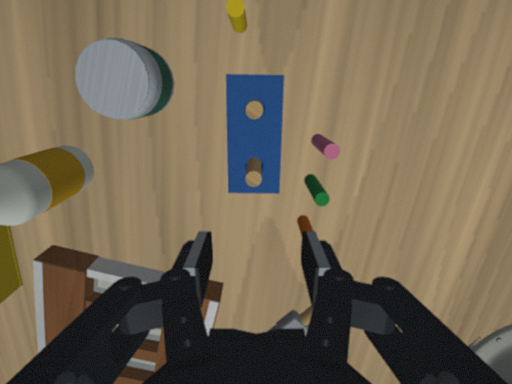

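Wrist view 1: the blue block is in the centre. The chosen spare's top is at about (254,180), with its foot toward (254,165), and the second spare is at (254,109). Pink, green and orange pegs stand to the right, yellow above. Now I measure the peg top precisely.

```bash
cat >> h.py <<'E'
def ells(c,lo,hi,box,mn=20):
    x0,y0,x1,y1=box; hsv=cv2.cvtColor(c["im"],cv2.COLOR_BGR2HSV)[y0:y1,x0:x1]
    m=cv2.inRange(hsv,lo,hi); out=[]
    for k in cv2.findContours(m,cv2.RETR_EXTERNAL,cv2.CHAIN_APPROX_NONE)[0]:
        if cv2.contourArea(k)>=mn:
            (x,y),ax,an=cv2.fitEllipse(k) if len(k)>5 else ((0,0),(0,0),0)
            b=cv2.boundingRect(k); out.append(((x+x0,y+y0),ax,an,(b[0]+x0,b[1]+y0,b[2],b[3])))
    return out
def delta(P,yawdeg=None):
    st=read_state(); M=R.from_quat(st["ee_rot"]).as_matrix()
    print("tool delta cm",(M.T@(np.asarray(P)-st["position"])/10).round(2), "tool y angle",np.degrees(np.arctan2(M[1,1],M[0,1])).round(2),"tilt z",M[:,2].round(4))
E
python3 - <<'E'
from h import *
c=load("w1")
hsv=cv2.cvtColor(c["im"],cv2.COLOR_BGR2HSV)
print(hsv[150:195:3,254].tolist())
for v in (110,130,150,170):
  for e in ells(c,(5,30,v),(25,255,255),(232,80,278,190)): print(v,np.round(e[0],1),np.round(e[1],1),e[3],onz(c,*e[0],80).round(1))
m=cv2.inRange(hsv,(100,120,40),(125,255,255)); k=max(cv2.findContours(m,0,1)[0],key=cv2.contourArea)
P=np.array([onz(c,*p[0],30)[:2] for p in k],np.float32); print(cv2.minAreaRect(P))
r=cv2.minAreaRect(k);print(cv2.boxPoints(r))
E
```

```text
[[108, 173, 121], [108, 171, 122], [107, 162, 121], [20, 108, 83], [17, 100, 84], [18, 105, 85], [20, 96, 85], [19, 104, 133], [19, 103, 151], [19, 103, 153], [19, 107, 158], [20, 105, 146], [8, 39, 118], [107, 182, 123], [110, 99, 119]]
110 [253.3 178.2] [15.  15.4] (246, 171, 16, 16) [ 498.3 -317.9   80. ]
110 [254.  109.5] [16.4 17.5] (246, 101, 17, 18) [ 504.7 -381.7   80. ]
130 [253.3 178.2] [13.8 14.9] (246, 171, 16, 15) [ 498.3 -317.9   80. ]
130 [254.  109.5] [15.9 16.6] (246, 101, 17, 18) [ 504.6 -381.6   80. ]
150 [254.2 177.2] [10.3 13.8] (247, 172, 14, 13) [ 497.6 -318.9   80. ]
150 [254.9 108.1] [11.3 15.6] (247, 102, 15, 15) [ 503.9 -382.9   80. ]
((501.61285400390625, -349.4389343261719), (58.1723518371582, 128.2709197998047), 5.69675350189209)
[[227.      191.99997]
 [227.       74.99999]
 [282.       75.     ]
 [282.      191.99997]]
```

>>> {"op": "servo_tool", "data": {
  "rows": [
    [0.6, 0.49, -0.27, 0, 0, 0, 0],
    [0.6, 0, 0, 2.5, 0, 0, 0],
    [0.6, 0, 0, 2.5, 0, 0, 0],
    [0.6, 0, 0, 2.5, 0, 0, 0],
    [0.6, 0, 0, 2.5, 0, 0, 0],
    [0.6, 0, 0, 2.0, 0, 0, 0],
    [0.6, 0, 0, 1.5, 0, 0, 0],
    [0.6, 0, 0, 0.9, 0, 0, 0],
    [0.6, 0, 0, 0, 0, 0, 0],
    [0.6, 0, 0, 0, 0, 0, 0]
  ]
}}

```text
clock: 3.3
position: [499.0, -318.4, 58.8]
ee_rot: [0.746, -0.665, 0.0, -0.0]
contact_force: [-0.0, -0.1, 0.0]
gripper_width: 50.9
```

>>> {"op": "servo_tool", "data": {
  "rows": [
    [0, 0, 0, 0, 0, 0, 0],
    [0, 0, 0, 0, 0, 0, 0],
    [0, 0, 0, 0, 0, 0, 0],
    [0, 0, 0, 0, 0, 0, 0],
    [0, 0, 0, 0, 0, 0, 0],
    [0, 0, 0, 0, 0, 0, 0],
    [0, 0, 0, 0, 0, 0, 0],
    [0, 0, 0, 0, 0, 0, 0]
  ]
}}

```text
clock: 4.1
position: [498.9, -318.3, 59.3]
ee_rot: [0.747, -0.665, 0.001, -0.0]
contact_force: [-0.9, 0.6, 6.5]
gripper_width: 14.5
```

>>> {"op": "servo_tool", "data": {
  "rows": [
    [0, 0, 0, -1.0, 0, 0, 0],
    [0, 0, 0, -2.0, 0, 0, 0],
    [0, 0, 0, -2.5, 0, 0, 0],
    [0, 0, 0, -2.5, 0, 0, 0],
    [0, 0, 0, -2.5, 0, 0, 0],
    [0, 0, 0, -2.5, 0, 0, 0],
    [0, 0, 0, -1.5, 0, 0, 0],
    [0, 0, 0, 0, 0, 0, 0]
  ]
}}

```text
clock: 4.9
position: [499.6, -318.5, 206.2]
ee_rot: [0.747, -0.665, 0.003, -0.001]
contact_force: [0.1, -0.3, -0.4]
gripper_width: 14.2
```

>>> {"op": "servo_tool", "data": {
  "rows": [
    [0, -2, -0.7, 0, 0, 0, 0],
    [0, -3.8, -1.28, 0, 0, 0, 0],
    [0, -3.8, -1.28, 0, 0, 0, 0],
    [0, -3.8, -1.28, 0, 0, 0, 0],
    [0, -3.8, -1.28, 0, 0, 0, 0],
    [0, -3.8, -1.28, 0, 0, 0, 0],
    [0, -3.8, -1.28, 0, 0, 0, 0],
    [0, -3.8, -1.28, 0, 0, 0, 0],
    [0, -3.8, -1.28, 0, 0, 0, 0],
    [0, -1.9, -0.6, 0, 0, 0, 7.4],
    [0, 0, 0, 0, 0, 0, 7.4],
    [0, 0, 0, 0, 0, 0, 0]
  ]
}}

```text
clock: 6.1
position: [573.1, 36.7, 201.8]
ee_rot: [-0.655, 0.756, 0.001, -0.001]
contact_force: [0.6, -0.5, -0.8]
gripper_width: 14.5
```

```bash
python3 - <<'E'
from h import *
st=read_state(); print(st["position"],st["ee_rot"],st["gripper_width"],st["clock"])
c=shot("wrist","w2"); print(c["E"].round(3).tolist()); delta([575,-4,200])
E
```

```text
[573.11128619  36.67884527 201.78314603] [-0.65506269  0.75557325  0.00075839 -0.00116699] 14.461860045739789 6.1
[[-0.99, -0.135, -0.043, 561.522], [0.142, -0.937, -0.32, -46.18], [0.003, -0.323, 0.946, 333.963], [0.0, 0.0, 0.0, 1.0]]
tool delta cm [ 3.94 -0.75  0.2 ] tool y angle 171.93 tilt z [-2.4e-03 -4.0e-04 -1.0e+00]
```

View pics/w2.png

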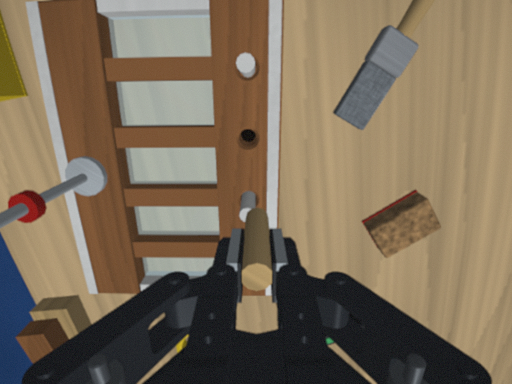

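Wrist view 2: the peg is held upright, with its top at (257,277) and its foot near (257,210). The empty hole is at (248,135), with old pegs at (246,66) and (248,205). The red collar is at (27,205) and the post foot at (88,177). Next I measure the hole, the peg foot and the collar.

```bash
python3 - <<'E'
from h import *
c=load("w2"); t=load("top0"); s=load("side0"); g=cv2.cvtColor(c["im"],cv2.COLOR_BGR2GRAY)
print(g[120:152:2,248].tolist()); print(g[135,232:268:2].tolist())
for th in (30,45,55):
  m=(g<th).astype(np.uint8); sub=m[115:155,228:272]
  for k in cv2.findContours(sub,0,1)[0]:
    if cv2.contourArea(k)>30:
      M=cv2.moments(k); x,y=M["m10"]/M["m00"]+228,M["m01"]/M["m00"]+115; print("hole",th,round(x,1),round(y,1),cv2.boundingRect(k),onz(c,x,y,40).round(1))
for e in ells(c,(0,0,160),(180,60,255),(232,45,262,85)): print("p3",np.round(e[0],1),e[3],np.round(e[1],1),onz(c,*e[0],82).round(1))
for e in ells(c,(0,0,160),(180,60,255),(232,190,262,225)): print("p1",np.round(e[0],1),e[3],np.round(e[1],1),onz(c,*e[0],82).round(1))
for e in ells(c,(0,150,90),(8,255,255),(5,180,60,230)):
  print("collar",np.round(e[0],1),e[3]); 
  for b,p in ((t,(263.5,139.4)),(s,(313.4,189.3))): print(two(c,e[0],b,p))
# peg edges, columns at several rows
hsv=cv2.cvtColor(c["im"],cv2.COLOR_BGR2HSV)
for r in (206,208,210,212,214,218,222,226,232,240,250,260): print(r,hsv[r,240:274:2].tolist() if r in(208,212) else "", np.nonzero(np.abs(np.diff(g[r,235:280].astype(int)))>14)[0]+235)
st=read_state()
M=R.from_quat(st["ee_rot"]).as_matrix()
for d in (-30,-28,0,20,50): print(d,proj(c,st["position"]-M[:,2]*(-d) if 0 else st["position"]+M[:,2]*d).round(1))
cv2.imwrite("pics/c2.png",cv2.resize(c["im"][100:300,150:350],(800,800)[:2] if 0 else (600,600),interpolation=3))
E
```

```text
[97, 95, 95, 97, 89, 17, 22, 21, 23, 17, 17, 50, 54, 61, 67, 95]
[93, 95, 94, 90, 59, 21, 20, 18, 16, 18, 20, 15, 65, 77, 98, 97, 94, 105]
hole 30 247.8 135.0 (13, 15, 14, 12) [575.8  -4.6  40. ]
hole 45 247.8 135.3 (13, 15, 15, 12) [575.8  -4.3  40. ]
hole 55 248.4 136.1 (13, 14, 15, 16) [575.3  -3.4  40. ]
p3 [245.2  62.6] (236, 53, 19, 21) [17.5 19.5] [566.8 -71.2  82. ]
p1 [243.6 213.8] (240, 208, 10, 14) [ 6.9 14.2] [589.7  66.   82. ]
collar [ 25.5 208. ] (8, 193, 38, 30)
(array([757.88081966,  12.15651981, 136.1012088 ]), np.float64(0.950137552284159))
(array([760.23742279,  12.99898088, 129.60679367]), np.float64(5.797386907546337))
206  [265 266 276 277 278]
208 [[12, 48, 96], [98, 9, 115], [100, 5, 149], [90, 2, 165], [90, 5, 169], [120, 2, 142], [20, 32, 97], [19, 51, 95], [18, 104, 93], [18, 105, 100], [15, 119, 114], [16, 131, 117], [13, 145, 120], [11, 42, 146], [100, 4, 198], [105, 5, 198], [90, 4, 199]] [241 242 249 250 251 265 266 276 277 278]
210  [239 240 241 247 248 249 250 265 266 276 277 278]
212 [[110, 4, 171], [120, 1, 189], [90, 4, 190], [90, 3, 178], [18, 49, 94], [19, 110, 79], [19, 96, 85], [19, 97, 89], [19, 102, 90], [19, 96, 96], [18, 100, 99], [18, 101, 101], [20, 105, 100], [16, 31, 141], [100, 4, 199], [83, 5, 198], [105, 5, 198]] [238 239 240 246 247 248 265 266 276 277 278]
214  [238 239 245 246 247 265 266 267 276 277 278]
218  [238 239 240 244 245 246 266 267 268 275 276 278]
222  [244 245 267 268 275 276 278]
226  [244 267 268 269 275 276]
232  [240 241 243 244 268 269 271 272]
240  [239 240 243 244 268 269 272 273]
250  [238 242 243 269 270 273 274]
260  [236 237 241 242 270 271 275]
-30 [255.9 288. ]
-28 [255.9 285.1]
0 [256.  251.6]
20 [256. 234.]
50 [256.  213.7]
```

View pics/c2.png

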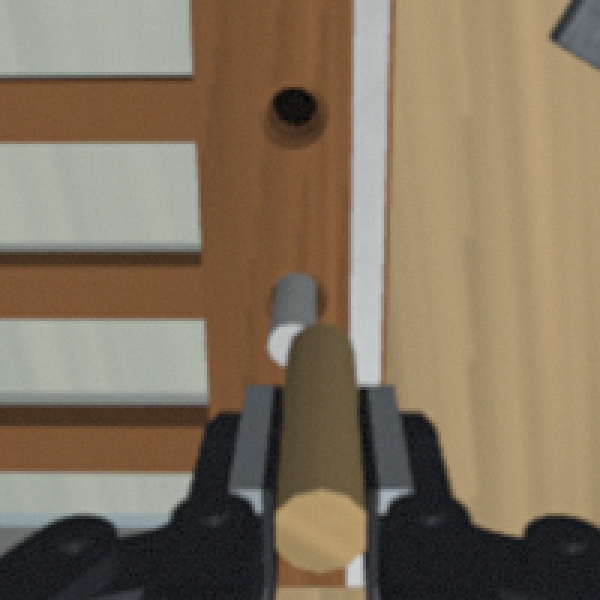

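The mouth including its chamfer spans rows 129–149 and columns 239–259, so its centre is at about (249,139). That puts the hole at about (575,-1) on z=40. Projecting from old peg p3 gives (576.7,-2), so the two agree within about 2 mm. The peg is aligned with the tool axis. I go above the hole and part of the way down.

>>> {"op": "servo_tool", "data": {
  "rows": [
    [0, 1.9, -0.37, 0, 0, 0, 0],
    [0, 1.82, -0.37, 0, 0, 0, 0],
    [0, 0, 0, 1.5, 0, 0, 0],
    [0, 0, 0, 2.5, 0, 0, 0],
    [0, 0, 0, 2.5, 0, 0, 0],
    [0, 0, 0, 1.7, 0, 0, 0],
    [0, 0, 0, 0.8, 0, 0, 0],
    [0, 0, 0, 0, 0, 0, 0],
    [0, 0, 0, 0, 0, 0, 0]
  ]
}}

```text
clock: 7.05
position: [576.3, -2.2, 113.9]
ee_rot: [-0.655, 0.756, -0.0, 0.0]
contact_force: [0.7, 0.4, 0.4]
gripper_width: 14.3
```

```bash
python3 - <<'E'
from h import *
delta([575.2,-1.2,61])
st=read_state();print(st["position"],st["contact_force"].round(1))
c=shot("wrist","w3"); print(proj(c,[575.2,-1.2,40]), [proj(c,st["position"]-[0,0,d]).round(1).tolist() for d in (0,49)])
cv2.imwrite("pics/c3.png",cv2.resize(c["im"][80:280,130:380],(750,600),interpolation=3))
E
```

```text
tool delta cm [-0.08  0.13  5.29] tool y angle 171.8 tilt z [ 0.0011 -0.     -1.    ]
[576.33364943  -2.19227688 113.94152632] [0.7 0.4 0.4]
[257.9004844  202.71539494] [[256.2, 252.3], [256.3, 214.9]]
```

View pics/c3.png

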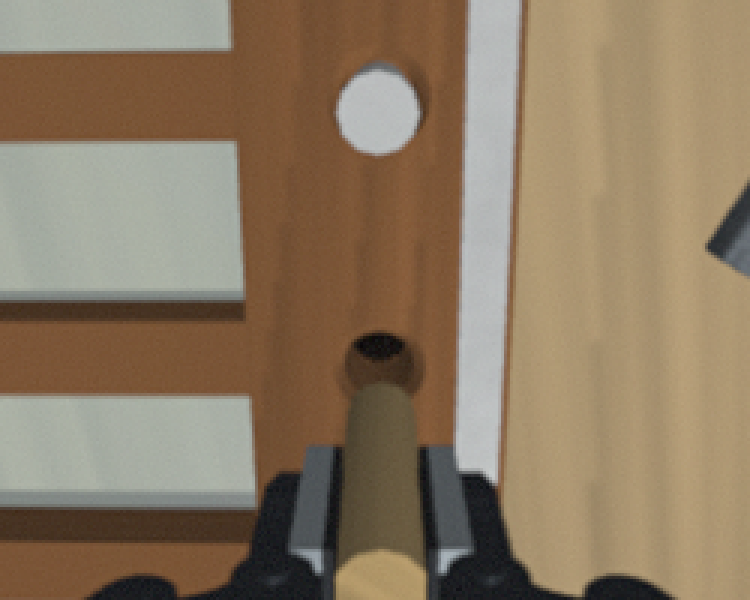

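The crop shows the mouth centre at about (257.8,203.3) px. This matches the projected hole estimate of (257.9,202.7), and the peg foot lies within about 1 mm of it. I correct 1 mm and insert.

>>> {"op": "servo_tool", "data": {
  "rows": [
    [0, -0.08, 0.08, 0, 0, 0, 0],
    [0, 0, 0, 1.0, 0, 0, 0],
    [0, 0, 0, 1.0, 0, 0, 0],
    [0, 0, 0, 0.8, 0, 0, 0],
    [0, 0, 0, 0.7, 0, 0, 0],
    [0, 0, 0, 0.7, 0, 0, 0],
    [0, 0, 0, 0, 0, 0, 0]
  ]
}}

```text
clock: 7.8
position: [575.5, -1.3, 70.2]
ee_rot: [-0.655, 0.756, -0.0, -0.0]
contact_force: [3.6, -3.4, -2.2]
gripper_width: 14.3
```

>>> {"op": "servo_tool", "data": {
  "rows": [
    [0, 0, 0, 0.5, 0, 0, 0],
    [0, 0, 0, 0.4, 0, 0, 0],
    [0, 0, 0, 0.2, 0, 0, 0],
    [0, 0, 0, 0, 0, 0, 0]
  ]
}}

```text
clock: 8.2
position: [575.8, -1.1, 61.3]
ee_rot: [-0.655, 0.756, -0.001, 0.001]
contact_force: [1.0, -2.5, 3.8]
gripper_width: 14.8
```

>>> {"op": "servo_tool", "data": {
  "rows": [
    [0, 0, 0, 0.15, 0, 0, 0],
    [0, 0, 0, 0.1, 0, 0, 0],
    [0, 0, 0, 0, 0, 0, 0]
  ]
}}

```text
clock: 8.5
position: [576.0, -1.1, 61.2]
ee_rot: [-0.655, 0.756, -0.001, 0.001]
contact_force: [-2.2, -2.0, 17.1]
gripper_width: 14.6
```

>>> {"op": "servo_tool", "data": {
  "rows": [
    [0.5, 0, 0, 0, 0, 0, 0],
    [0.5, 0, 0, 0, 0, 0, 0],
    [0.5, 0, 0, 0, 0, 0, 0],
    [0.5, 0, 0, 0, 0, 0, 0],
    [0.5, 0, 0, -0.8, 0, 0, 0],
    [0.5, 0, 0, -2, 0, 0, 0],
    [0.5, 0, 0, -3, 0, 0, 0],
    [0.5, 0, 0, -3, 0, 0, 0],
    [0.5, 0, 0, -3, 0, 0, 0],
    [0.5, 0, 0, -2, 0, 0, 0],
    [0.5, 0, 0, 0, 0, 0, 0],
    [0.5, 0, 0, 0, 0, 0, 0]
  ]
}}

```text
clock: 9.7
position: [574.8, -1.0, 195.9]
ee_rot: [-0.654, 0.756, 0.0, 0.0]
contact_force: [0.7, -0.1, -0.8]
gripper_width: 42.9
```

```bash
python3 - <<'E'
from h import *
st=read_state(); print(st["position"],st["gripper_width"])
c=shot("wrist","w4"); s=shot("side","s4")
hsv=cv2.cvtColor(c["im"],cv2.COLOR_BGR2HSV)
u=proj(c,[575.5,-1.2,82]); print(u, hsv[int(u[1]),int(u[0])])
x0,y0=int(u[0])-20,int(u[1])-20
for v in (110,120,130):
  for e in ells(c,(10,60,v),(25,140,255),(x0,y0,x0+40,y0+40),40): print(v,np.round(e[0],1),np.round(e[1],1),onz(c,*e[0],82).round(1))
for e in ells(c,(0,0,150),(180,40,255),(215,60,285,290),60): print("white",np.round(e[0],1),np.round(e[1],1),e[3],onz(c,*e[0],82).round(1))
for im,b in((c,(0,60,140,384)),(s,(295,150,330,215))):
  for e in ells(im,(0,150,70),(8,255,255),b): print("collar",np.round(e[0],1),e[3])
a=cv2.resize(c["im"][60:300,80:380],(500,400),interpolation=3); b=cv2.resize(s["im"][170:270,220:345],(300,240),interpolation=3)
w=np.zeros((400,800,3),np.uint8); w[:,:500]=a; w[:240,500:]=b; cv2.imwrite("pics/c4.png",w)
E
```

```text
[574.83154849  -0.97729666 195.94090567] 42.880303081358974
[255.51689549 185.52302506] [ 19 102 173]
110 [247.5 186.4] [29.  35.1] [583.1  -1.4  82. ]
120 [255.  189.5] [16.8 26.1] [576.6   2.7  82. ]
120 [239.  176.1] [ 7.7 21.2] [589.3 -12.5  82. ]
130 [255.5 186.3] [16.2 16.6] [ 5.756e+02 -5.000e-01  8.200e+01]
white [254.5 250. ] [12.6 14.7] (247, 244, 16, 13) [586.6  67.7  82. ]
white [222.6 246.8] [ 4.8 25.9] (220, 237, 6, 21) [618.2  59.3  82. ]
white [218.7 196.4] [ 8.3 37.9] (215, 181, 9, 29) [611.8   4.6  82. ]
white [217.5 139.9] [ 5.5 53.6] (215, 117, 7, 40) [602.9 -48.5  82. ]
white [253.7 107.7] [17.2 17.7] (245, 99, 18, 19) [566.8 -71.4  82. ]
white [278.4 189.9] [ 10.2 341.9] (272, 60, 13, 230) [554.7   6.3  82. ]
white [216.4  82.4] [ 3.1 46.9] (215, 60, 4, 34) [594.8 -96.4  82. ]
collar [ 42.  248.6] (24, 234, 36, 31)
collar [313.4 189.1] (310, 186, 8, 7)
```

View pics/c4.png

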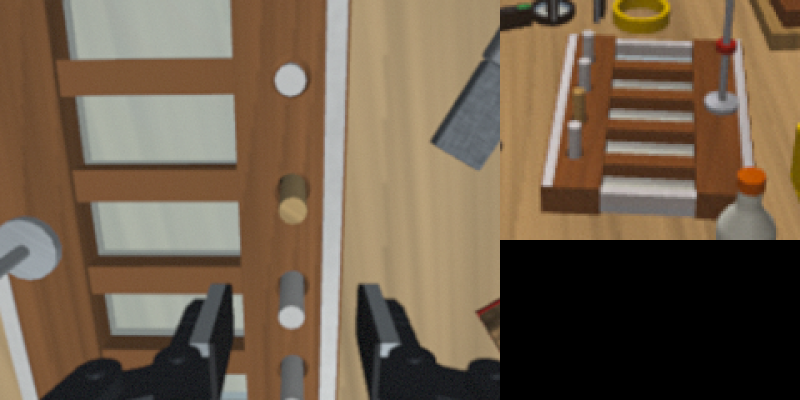

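The wrist view shows the spare in its hole with its top at (255.5,186). At z=82 that is (575.6,-0.5), and the midpoint of the neighbouring old pegs is (576.7,-1.9). The side crop shows it level with the old pegs, so it is seated and released. The collar height still spreads over 128–136 mm, so I take one high view above the post before fetching the loupe.

>>> {"op": "servo_tool", "data": {
  "rows": [
    [0.8, 0, 0, -2.5, 0, 0, 0],
    [0.8, 0, 0, -2.5, 0, 0, 0],
    [0.8, 0, 0, -2.5, 0, 0, 0],
    [0.8, -1.87, -3.07, 0, 0, 0, 0],
    [0.8, -1.87, -3.07, 0, 0, 0, 0],
    [0.8, -1.87, -3.07, 0, 0, 0, 0],
    [0.8, -1.87, -3.07, 0, 0, 0, 0],
    [0.8, -1.87, -3.07, 0, 0, 0, 0],
    [0.8, 0, 0, 0, 0, 0, 0],
    [0.8, 0, 0, 0, 0, 0, 0]
  ]
}}

```text
clock: 10.8
position: [740.2, 69.7, 267.4]
ee_rot: [-0.655, 0.756, 0.001, -0.002]
contact_force: [0.3, 0.5, 0.9]
gripper_width: 68.0
```

```bash
python3 - <<'E'
from h import *
st=read_state(); print(st["position"])
c=shot("wrist","w5"); 
def col(im,b): return [e[0] for e in ells(im,(0,150,60),(8,255,255),b,8)]
obs=[]
w2,w4,t,s,s4=map(load,("w2","w4","top0","side0","s4"))
for n,im,b in(("w5",c,(150,60,400,260)),("w4",w4,(0,200,100,280)),("w2",w2,(0,180,70,240)),("top",t,(250,130,275,150)),("s",s,(300,180,325,200)),("s4",s4,(300,180,325,200))):
  r=col(im,b); print(n,np.round(r,1).tolist())
  for p in r[:1]: obs.append((n,im,p))
A=np.zeros((3,3));B=np.zeros(3)
for n,im,p in obs:
  o,d=ray(im,*p); Q=np.eye(3)-np.outer(d,d); A+=Q;B+=Q@o
P=np.linalg.solve(A,B); print("all",P.round(1)); 
for n,im,p in obs: print(n,(proj(im,P)-p).round(1))
for i in range(1,len(obs)): a,e=two(c,obs[0][2],obs[i][1],obs[i][2]); print(obs[i][0],a.round(1),round(e,1))
for i in (4,5):
  for j in (2,1): a,e=two(obs[i][1],obs[i][2],obs[j][1],obs[j][2]); print(obs[i][0],obs[j][0],a.round(1),round(e,1))
cv2.imwrite("pics/w5v.png",c["im"])
E
```

```text
[740.21772427  69.71194396 267.39210333]
w5 [[225.9, 125.9]]
w4 [[42.0, 248.6]]
w2 [[27.0, 206.0]]
top []
s [[313.3, 189.0]]
s4 [[313.4, 189.1]]
all [759.9  12.5 129.6]
w5 [ 1.  -0.8]
w4 [ 2.  -0.8]
w2 [ 2.  -0.9]
s [ 0.6 -0.4]
s4 [ 0.5 -0.5]
w4 [760.9  12.8 130.6] 0.5
w2 [760.8  12.8 130.8] 0.4
s [759.8  13.5 127.7] 2.6
s4 [760.   13.5 127.4] 2.5
s4 w2 [759.4  12.  129.9] 3.5
s4 w4 [759.1  11.5 130.3] 3.4Traceback (most recent call last):
  File "<stdin>", line 17, in <module>
IndexError: list index out of range
```

Without the failed top mask, five views put the collar at about (760,12.5,130), consistent with the 90–140 mm range above the sash. I take z=130.5. Next I move to the loupe and turn so that the camera sits on the lens side.

>>> {"op": "servo_tool", "data": {
  "rows": [
    [0.8, -2.1, 3.24, 0, 0, 0, 0],
    [0.8, -2.1, 3.24, 0, 0, 0, 0],
    [0.8, -2.1, 3.24, 0, 0, 0, 0],
    [0.8, -2.1, 3.24, 0, 0, 0, 0],
    [0.8, -2.1, 3.24, 0, 0, 0, 0],
    [0.8, -2.1, 3.24, 0, 0, 0, 0],
    [0.8, -2.1, 3.24, 0, 0, 0, 0],
    [0.8, -2.1, 3.24, 0, 0, 0, 0],
    [0.8, -2.1, 3.24, 0, 0, 0, 0]
  ]
}}

```text
clock: 11.75
position: [476.8, 297.8, 271.8]
ee_rot: [-0.654, 0.756, 0.0, 0.001]
contact_force: [0.5, 0.5, 1.2]
gripper_width: 68.3
```

>>> {"op": "servo_tool", "data": {
  "rows": [
    [0.6, 0, 0, 1, 0, 0, -8],
    [0.6, 0, 0, 1, 0, 0, -8],
    [0.6, 0, 0, 1, 0, 0, -8],
    [0.6, 0, 0, 1, 0, 0, -8],
    [0.6, 0, 0, 1, 0, 0, -8],
    [0.6, 0, 0, 1, 0, 0, -8],
    [0.6, 0, 0, 1, 0, 0, -8],
    [0.6, 0, 0, 1, 0, 0, -8],
    [0.6, 0, 0, 1, 0, 0, -8],
    [0.6, 0, 0, 0, 0, 0, -8],
    [0.6, 0, 0, 0, 0, 0, -8],
    [0.6, 0, 0, 0, 0, 0, -8]
  ]
}}

```text
clock: 12.95
position: [478.2, 297.1, 181.6]
ee_rot: [1.0, -0.017, 0.0, -0.0]
contact_force: [0.1, -0.1, -0.5]
gripper_width: 51.1
```

>>> {"op": "servo_tool", "data": {
  "rows": [
    [0.6, 0, 0, 0, 0, 0, -8],
    [0.6, 0, 0, 0, 0, 0, -8],
    [0.6, 0, 0, 0, 0, 0, 0],
    [0.6, 0, 0, 0, 0, 0, 0]
  ]
}}

```text
clock: 13.35
position: [478.5, 297.6, 181.5]
ee_rot: [0.993, 0.118, 0.0, -0.0]
contact_force: [-0.2, -0.0, 1.2]
gripper_width: 51.0
```

```bash
python3 - <<'E'
from h import *
st=read_state(); print(st["position"],st["joints"].round(2)); delta([478,298,170])
c=shot("wrist","w6"); print(c["E"][:3,3])
g=cv2.cvtColor(c["im"],cv2.COLOR_BGR2GRAY); m=(g<45).astype(np.uint8); m[300:]=0
n,l,s_,ce=cv2.connectedComponentsWithStats(m)
for i in range(1,n):
  if s_[i,4]>150: print(s_[i],ce[i].round(1))
E
```

```text
[478.52376545 297.61534474 181.51386548] [ 0.84  0.33 -0.23  0.   -1.    0.96]
tool delta cm [-0.04 -0.05  1.15] tool y angle -76.41 tilt z [ 6.e-04  7.e-04 -1.e+00]
[559.18133033 316.53054063 313.65604235]
[ 92  57  42  92 484] [114.3 102. ]
[ 220   65   68  159 2540] [254.9 145.8]
[  97  232  115   68 2914] [168.4 280.4]
[ 302  232  114   68 2930] [344.6 280.5]
```

View pics/w6.png

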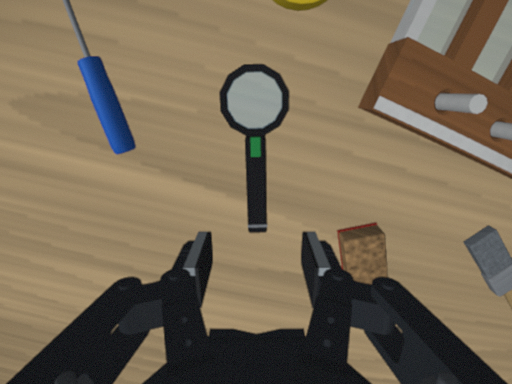

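Wrist view 6: the loupe's lens centre is at (254,100), and its handle runs down to (258,231) between the fingers. The screwdriver at (105,105), the sanding block at (362,250) and the brush are clear of the fingers. Now I compute the handle axis and grip point.

```bash
python3 - <<'E'
from h import *
c=load("w6"); g=cv2.cvtColor(c["im"],cv2.COLOR_BGR2GRAY); m=(g<60).astype(np.uint8)*255
k=cv2.findContours(m[58:140,210:300].copy(),0,1)[0]; k=max(k,key=cv2.contourArea)
rim=m[60:126,210:300]; ys,xs=np.nonzero(rim); (x,y),r=cv2.minEnclosingCircle(np.c_[xs+210,ys+60].astype(np.float32)); print("rim",x,y,r,onz(c,x,y,23).round(1), "r mm",np.linalg.norm(onz(c,x+r,y,23)-onz(c,x,y,23)))
L=onz(c,x,y,20)
pts=[]
for row in range(160,226,8):
  cs=np.nonzero(g[row,235:285]<70)[0]+235; pts.append((cs.min(),cs.max(),row)); 
print(pts)
P=np.array([onz(c,(a+b)/2,r,32)[:2] for a,b,r in pts]); print(P.round(1).tolist()); print("width",[np.linalg.norm(onz(c,b+.5,r,32)-onz(c,a-.5,r,32)).round(1) for a,b,r in pts])
v=cv2.fitLine(P.astype(np.float32),cv2.DIST_L2,0,.01,.01).ravel(); d=v[:2]*np.sign(v[0]); print("dir",np.degrees(np.arctan2(d[1],d[0])),v[2:])
G=onz(c,x,y,23)[:2]; t=(G-v[2:])@d; print("lens off-axis",(G-v[2:])@[-d[1],d[0]]); Q=v[2:]+d*(t-75); print("grip",Q); print("end",onz(c,258,231,32)); delta([Q[0],Q[1],15.5])
E
```

```text
rim 254.0 98.79166412353516 35.537078857421875 [552.9 317.9  23. ] r mm 35.806330269196366
[(np.int64(246), np.int64(265), 160), (np.int64(246), np.int64(265), 168), (np.int64(247), np.int64(265), 176), (np.int64(247), np.int64(265), 184), (np.int64(247), np.int64(265), 192), (np.int64(248), np.int64(265), 200), (np.int64(248), np.int64(265), 208), (np.int64(248), np.int64(266), 216), (np.int64(249), np.int64(256), 224)]
[[493.9, 302.1], [485.5, 300.1], [477.1, 297.5], [468.4, 295.4], [459.5, 293.3], [450.6, 290.6], [441.3, 288.3], [432.0, 285.5], [421.2, 288.1]]
width [np.float64(20.9), np.float64(21.1), np.float64(20.2), np.float64(20.4), np.float64(20.6), np.float64(19.7), np.float64(19.9), np.float64(21.2), np.float64(9.0)]
dir 12.787109 [458.81183 293.45187]
lens off-axis 3.0706295461816864
grip [480.39944192 298.35135181]
end [414.03413839 279.97552151  32.        ]
tool delta cm [ 1.800e-01 -1.000e-02  1.659e+01] tool y angle -76.38 tilt z [ 5.e-04  6.e-04 -1.e+00]
```

Handle direction is 15.0° once the end outlier is dropped, and the lens lies on that line. The grip point is (480.5,298.5). I turn 1.4° and descend.

>>> {"op": "servo_tool", "data": {
  "rows": [
    [0.6, 0.2, -0.04, 0, 0, 0, -1.4],
    [0.6, 0, 0, 2.5, 0, 0, 0],
    [0.6, 0, 0, 3, 0, 0, 0],
    [0.6, 0, 0, 3, 0, 0, 0],
    [0.6, 0, 0, 3, 0, 0, 0],
    [0.6, 0, 0, 2.5, 0, 0, 0],
    [0.6, 0, 0, 1.5, 0, 0, 0],
    [0.6, 0, 0, 0.7, 0, 0, 0],
    [0.6, 0, 0, 0.3, 0, 0, 0],
    [0.6, 0, 0, 0, 0, 0, 0],
    [0.6, 0, 0, 0, 0, 0, 0]
  ]
}}

```text
clock: 14.5
position: [481.3, 299.7, 16.8]
ee_rot: [0.991, 0.132, 0.001, -0.001]
contact_force: [-0.1, -0.1, 0.8]
gripper_width: 51.2
```

>>> {"op": "servo_tool", "data": {
  "rows": [
    [0, 0, 0, 0, 0, 0, 0],
    [0, 0, 0, 0, 0, 0, 0],
    [0, 0, 0, 0, 0, 0, 0],
    [0, 0, 0, 0, 0, 0, 0],
    [0, 0, 0, 0, 0, 0, 0],
    [0, 0, 0, 0, 0, 0, 0],
    [0, 0, 0, 0, 0, 0, 0],
    [0, 0, 0, 0, 0, 0, 0]
  ]
}}

```text
clock: 15.3
position: [481.2, 299.6, 16.7]
ee_rot: [0.991, 0.132, 0.001, -0.0]
contact_force: [-1.5, -0.5, 6.3]
gripper_width: 20.7
```

>>> {"op": "servo_tool", "data": {
  "rows": [
    [0, 0, 0, -0.5, 0, 0, 0],
    [0, 0, 0, -1.5, 0, 0, 0],
    [0, 0, 0, -2.5, 0, 0, 0],
    [0, 0, 0, -2.5, 0, 0, 0],
    [0, 0, 0, -2.5, 0, 0, 0],
    [0, 0, 0, -2.5, 0, 0, 0],
    [0, 0, 0, -1.5, 0, 0, 0],
    [0, 0, 0, -1.0, 0, 0, 0],
    [0, 0, 0, 0, 0, 0, 0]
  ]
}}

```text
clock: 16.2
position: [481.0, 299.4, 161.8]
ee_rot: [0.991, 0.132, 0.001, -0.001]
contact_force: [-0.1, 0.2, -0.7]
gripper_width: 20.9
```

>>> {"op": "servo_tool", "data": {
  "rows": [
    [0, -0.2, 1, 0, 0, 0, 0],
    [0, -0.4, 2.4, 0, 0, 0, 0],
    [0, -0.65, 3.4, 0, 0, 0, 0],
    [0, -0.65, 3.4, 0, 0, 0, 0],
    [0, -0.65, 3.4, 0, 0, 0, 0],
    [0, -0.65, 3.4, 0, 0, 0, 0],
    [0, -0.65, 3.4, 0, 0, 0, 0],
    [0, -0.65, 3.4, 0, 0, 0, 0],
    [0, -0.65, 3.2, 0, 0, 0, 0],
    [0, -0.5, 2.4, 0, 0, 0, 0],
    [0, -0.4, 1.2, 0, 0, 0, 0],
    [0, 0, 0, 0, 0, 0, 0]
  ]
}}

```text
clock: 17.4
position: [501.3, -13.7, 159.7]
ee_rot: [0.991, 0.131, -0.001, 0.0]
contact_force: [-0.2, 0.7, -1.6]
gripper_width: 21.0
```

```bash
python3 - <<'E'
from h import *
st=read_state(); print(st["position"],st["joints"].round(2),st["contact_force"].round(1),st["gripper_width"]); delta([504.1,-19.3,131.5])
c=shot("wrist","w7"); t=shot("top","t7"); s=shot("side","s7")
a=cv2.resize(c["im"],(512,384)); b=cv2.resize(s["im"][130:250,180:360],(288,192),interpolation=3); d=cv2.resize(t["im"][150:230,200:320],(288,192),interpolation=3)
cv2.imwrite("pics/v7.png",cv2.hconcat([a,cv2.vconcat([b,d])]))
print("lens exp px", proj(c,st["position"]+[71.7,18.3,-.7]), "peg px",proj(c,[575.8,-1,82]))
E
```

```text
[501.26472114 -13.7035544  159.66513565] [ 0.3   0.26 -0.41 -0.   -0.91  1.54] [-0.2  0.7 -1.6] 21.03454466212908
tool delta cm [0.14 0.61 2.82] tool y angle -74.99 tilt z [-2.8e-03 -6.0e-04 -1.0e+00]
lens exp px [257.57019627 112.61479451] peg px [265.70131294 103.21361875]
```

View pics/v7.png

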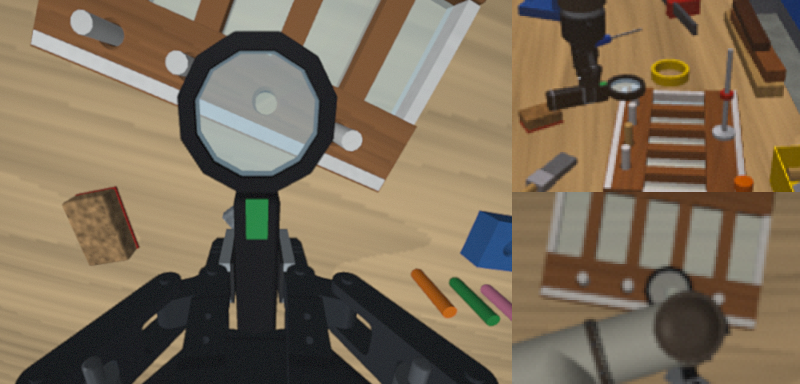

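View 7: the loupe is held level and its rim centre is at about (257,112), as predicted. The fitted peg shows through the lens at (265,102), against a prediction of (266,103). The sanding block, brush and other bystanders look undisturbed. I make the final move down and then a check.

>>> {"op": "servo_tool", "data": {
  "rows": [
    [0, 0.07, 0.31, 0.4, 0, 0, 0],
    [0, 0.07, 0.3, 0.6, 0, 0, 0],
    [0, 0, 0, 0.6, 0, 0, 0],
    [0, 0, 0, 0.6, 0, 0, 0],
    [0, 0, 0, 0.4, 0, 0, 0],
    [0, 0, 0, 0.2, 0, 0, 0],
    [0, 0, 0, 0, 0, 0, 0],
    [0, 0, 0, 0, 0, 0, 0],
    [0, 0, 0, 0, 0, 0, 0],
    [0, 0, 0, 0, 0, 0, 0]
  ]
}}

```text
clock: 18.55
position: [505.5, -17.5, 133.1]
ee_rot: [0.991, 0.132, 0.0, -0.0]
contact_force: [-0.1, -0.2, -1.9]
gripper_width: 20.8
```

```bash
python3 - <<'E'
from h import *
st=read_state(); print(st["position"],np.abs(st["joint_vel"]).max(),st["contact_force"].round(1),st["gripper_width"]); delta([504.1,-19.3,131.5])
c=shot("wrist","w8"); s=shot("side","s8")
g=cv2.cvtColor(c["im"],cv2.COLOR_BGR2GRAY); m=(g<60).astype(np.uint8); m[175:]=0
n,l,q,ce=cv2.connectedComponentsWithStats(m); i=1+np.argmax(q[1:,4]); ys,xs=np.nonzero(l==i); (x,y),r=cv2.minEnclosingCircle(np.c_[xs,ys].astype(np.float32))
print("rim px",x,y,r,q[i]); z=st["position"][2]-.7+7; L=onz(c,x,y,z); print("lens",L.round(1),"r mm",np.linalg.norm(onz(c,x+r,y,z)-L).round(1))
print("peg px pred",proj(c,[575.8,-1,82]),"lens pred",proj(c,st["position"]+[71.7,18.3,6.3]))
# heights in the side view, rows of lens vs collar
sL=proj(s,[575.8,-1,130.8]); print("side pred lens",sL,"collar pred",proj(s,[760,12.5,130.5]))
cv2.imwrite("pics/v8.png",cv2.hconcat([cv2.resize(c["im"][0:260,120:400],(400,371)),cv2.resize(s["im"][140:240,225:333],(400,371),interpolation=3)]))
E
```

```text
[505.53952408 -17.48636454 133.0701925 ] 0.000681137657970619 [-0.1 -0.2 -1.9] 20.77742594676403
tool delta cm [-0.19  0.14  0.16] tool y angle -74.83 tilt z [ 6.e-04  2.e-04 -1.e+00]
rim px 259.5185241699219 110.68379974365234 83.8149185180664 [ 177   32  160  143 6609]
lens [578.6   0.6 139.4] r mm 37.2
peg px pred [259.82305472 110.21309922] lens pred [258.12561292 113.68764035]
side pred lens [252.5370541  193.23331266] collar pred [313.97012875 188.36498211]
```

View pics/v8.png

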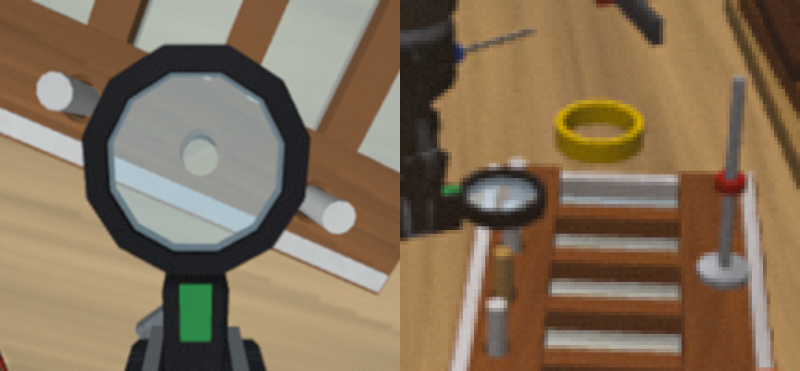

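View 8: in the wrist crop the fitted peg is centred in the lens, about 5 px off in the 1.4× crop. In the side view the lens centre is at (252.8,192.8) px against a prediction of (252.5,193.2). I make the small remaining correction and hand in.

>>> {"op": "servo_tool", "data": {
  "rows": [
    [0, -0.1, 0.1, 0.15, 0, 0, 0],
    [0, 0, 0, 0, 0, 0, 0],
    [0, 0, 0, 0, 0, 0, 0],
    [0, 0, 0, 0, 0, 0, 0],
    [0, 0, 0, 0, 0, 0, 0],
    [0, 0, 0, 0, 0, 0, 0],
    [0, 0, 0, 0, 0, 0, 0],
    [0, 0, 0, 0, 0, 0, 0]
  ]
}}

```text
clock: 19.45
position: [504.7, -18.7, 131.3]
ee_rot: [0.991, 0.132, 0.0, -0.0]
contact_force: [0.2, -0.5, -1.5]
gripper_width: 21.1
```

```bash
python3 - <<'E'
from h import *
st=read_state(); print(st["position"],st["joint_vel"].round(4),st["contact_force"].round(1),st["gripper_width"],st["clock"]); delta([504.1,-19.3,131.5])
print(job_done())
E
```

```text
[504.70013002 -18.74968096 131.32010985] [-0.0014  0.0023 -0.0004 -0.0008 -0.0007 -0.0014] [ 0.2 -0.5 -1.5] 21.07744600485317 19.45
tool delta cm [-0.07  0.04 -0.02] tool y angle -74.83 tilt z [ 0.  0. -1.]
the job is handed in; nothing more can be done
None
```

I pushed the left pale spare peg fully home in the empty hole and released it. I then picked up the loupe and handed in at 19.5 s of the 54 s allowed, holding it level over that peg at collar height.

**Peg:** it bottomed out with 17 N of push. From above, its top is about 2 mm from the midpoint of its two old neighbours, and the side view shows it level with them.

**Loupe at hand-in:** the estimated lens centre is about 1 mm from above the peg. Its height is about 130.6 mm, against about 130.5 mm for the collar. The tool was vertical, the arm nearly still, and the only outside force was about 1.5 N, the weight of the loupe. The last pictures, taken before a final 2 mm correction, show the peg centred in the lens and the loupe clear of the sash and post.

**Disagreements:**
- **Collar height:** single pairs of views gave 127 to 136 mm. The five-view fit gave 129.6 mm and the close wrist pairs 130.6 to 130.8 mm. My mask for the collar in the top view found nothing in that last fit.
- **Rim radius:** the last rim fit read 37 mm instead of 35 because part of the handle was included, so I relied on the side view and arm pose instead.
- **Gripper width:** it read about 1.4 mm under the true size on both objects.

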